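# Mount the ring that fits the turntable pin, then hold the index bolt drawn

### The job

Of the two silver ring castings, slip the one that fits over the turntable's size pin right down flat onto the cork, and put the one that is too small for it into the ivory pin cup, which stays standing. Then draw the turntable's spring index bolt back by its upright knob until the line on the bolt meets the line on the side rails, and finish while holding it there, so that I can turn the table by hand and work round the ring. Leave the graver, the loupe and the polishing bar where they lie.

Things in the scene. Friction and masses are not known exactly. Their poses are not given: they have to be found in the camera images.
- turntable: fixed foot of the brass indexing turntable: a disc 160 mm across, 10 mm high; origin on the turning axis at bench level. A 64 mm wide tongue with the index bolt reaches 213 mm from the axis along its own -x. On the foot the turning head: 128 mm across, cork top 38 mm above the bench, a 152 mm notched index ring under it. With the bolt home the head is locked
- pin_base (a point): where the size pin stands out of the cork: on the pin's axis, level with the cork top. The steel pin is upright in the middle of the cork, 17 mm in diameter for 16 mm, then a cone 8 mm high down to 9 mm
- pin_tip (a point): the top of the size pin, on its axis, 24 mm above the cork
- casting_large: the larger silver ring casting: plain band, 26 mm outside, 20 mm bore, 8 mm wide, lying flat at the start; a 7.6 mm round bezel stands 4 mm out on its own +x side, a thin sprue stub 3 mm out at -x, so best gripped across its y. Origin at the bore's centre, halfway up the band; z along the bore. About 20 g. It goes over the pin
- casting_small: the smaller silver ring casting, of the same form: 21 mm outside diameter, 15.2 mm bore (too small for the pin), 7 mm band width, 6.6 mm bezel at its own +x, sprue stub at -x. Origin at the centre of the bore, halfway up; z along the bore. 13 g or so
- pin_cup: the ivory-coloured resin pin cup, a loose open bowl 72 mm across the rim and 38 mm high, wall 3 mm; origin at the centre of its underside
- pin_cup_in (a point): the centre of the pin cup's inner floor
- index_bolt (a joint): how far the spring index bolt is drawn, m: 0 home (nose in a notch of the head), grows as it is pulled away from the turning axis (along the turntable's own -x), 0.020 when its line meets the line on the rails, stop at 0.030. A spring pulls it home with about 5 N at 0 and 10 N at the line; it does not latch
- bolt_grip (a point): mid-height of the grip of the bolt's upright round steel knob, on its axis, 50 mm above the bench: 16 mm in diameter from 34 to 62 mm above the bench, top at 66. It stands on the bolt's flat carriage (30 mm wide, top 24 mm above the bench), 145 mm from the turning axis when home. A dark spring housing, 32 mm high, begins 31 mm from the knob towards the head
- bolt_line (a point): the middle of the dark scribed line across the top of the bolt's carriage, 21 mm further out than the knob's axis; it moves with the bolt
- mark_line (a point): the middle between the two dark lines engraved on the side rails (52 mm apart over their outer faces, tops 22 mm above the bench) at the height of bolt_line: the mark, on the bolt's path 186 mm from the turning axis
- graver: bystander: graver with a pear-wood handle, 125 mm long, 30 mm thick, lying along its own x; origin under the middle of it
- loupe: bystander: eye loupe, a black cone with a glass lens, 40 mm across and 31 mm high, standing; origin at the centre of its underside
- compound_bar: bystander: brown bar of polishing compound, 95 x 40 x 26 mm, long along its own x; origin at the centre of its underside
Mind the look-alikes: they are no part of the job. Of the things that look like the pin_cup, take the one that is nearest to the robot's base at the start.

How it is judged (in metres and radians):
On the way:
1. the larger casting lies flat on the cork over the pin and the smaller one lies in the cup, both let go, while the index bolt is still home (horizontal distance between casting_large and pin_base below 0.004 m and z of casting_large in the frame of pin_base between 0.001 and 0.0065 m and angle between the z axis of casting_large and the z axis of pin_base, either way round below 0.12 rad and contact force between the fingers and casting_large below 0.05 N and horizontal distance between casting_small and pin_cup_in below 0.025 m and z of casting_small in the frame of pin_cup_in between 0 and 0.028 m and contact force between the fingers and casting_small below 0.05 N and value of joint index_bolt below 0.005 m), for 0.2 s.
At the end, for the whole second after the job is handed in: the fingers hold the index bolt (contact over 3 N), still, at 20 mm +/- 4 mm of draw; the larger casting is over the pin, flat on the cork (within 2.5 mm of height, 4 mm of the axis, 0.12 rad) and the smaller one lies inside the standing pin cup, neither touched by the fingers (horizontal distance between casting_large and pin_base below 0.004 m and z of casting_large in the frame of pin_base between 0.001 and 0.0065 m and angle between the z axis of casting_large and the z axis of pin_base, either way round below 0.12 rad and contact force between the fingers and casting_large below 0.05 N and horizontal distance between casting_small and pin_cup_in below 0.025 m and z of casting_small in the frame of pin_cup_in between 0 and 0.028 m and contact force between the fingers and casting_small below 0.05 N and value of joint index_bolt between 0.016 and 0.024 m and velocity of joint index_bolt between -0.005 and 0.005 m/s and contact force between the fingers and index_bolt above 3 N and angle between pin_cup's own z axis and vertical below 0.15 rad and height (world z) of pin_cup below 0.006 m); the arm keeps its last pose, push and grip.
It fails at once if the graver was disturbed (moved over 25 mm) (distance of graver from where it was at the start of the episode above 0.025 m).
It fails at once if the loupe was disturbed (moved over 25 mm) (distance of loupe from where it was at the start of the episode above 0.025 m).
It fails at once if the polishing bar was disturbed (moved over 25 mm) (distance of compound_bar from where it was at the start of the episode above 0.025 m).
It fails at once if the pin cup was tipped over (angle between pin_cup's own z axis and vertical above 0.6 rad).
It also fails if it takes over 70 s, if anything falls off the work surface, if the arm or the gripper's body presses on something with over 40 N, if the wrist force passes 120 N, or if a joint passes its speed limit or range.

### The arm

A 6-joint arm with a two-finger parallel gripper is mounted at the origin on the work surface. World frame = base frame: x ahead of the robot, y to its left, z up, the work surface at z = 0. Lengths are in mm, angles in rad, forces in N, time in s.
With the tool pointing down it reaches from about 300 to 775 mm from the base axis. Payload 14.6 kg.
Tool frame: the origin (TCP) lies between the finger pads; the fingertips stand 22 mm ahead of it and the grasp point (between the pads) lies 3 mm ahead of it (finger_overhang is the distance from the TCP to the fingertips, in mm); z points along the fingers, y is the direction in which the jaws open and shut (so a half turn about z gives the same grasp; the last joint's range is limited). The gripper opens to 94 mm and grips with 3 to 60 N. Pads are 16 mm wide; open, the fingers measure 119 mm over their backs; the gripper's body (75 mm by 177 mm) begins 78 mm behind the grasp point.
Start: joints at [1.276, 0.3, 1.521, -0, 1.321, -0.067], TCP at [124.207, 535.782, 227.446] pointing down, gripper open.
Joint ranges: [-3.03, 3.03], [-0.79, 2.21], [0.23, 2.52], [-1.04, 4.18], [0, 3.07], [-2.55, 2.55]. Speed limits (rad/s): [2.22, 2.22, 2.57, 3.14, 3.14, 3.14].

### API

Orientations are given as [roll, pitch, yaw] about the fixed x, y, z axes, in that order (R = Rz(yaw) Ry(pitch) Rx(roll)).
In Python, from cell import * gives the robot as it stands.
- The arm moves only by the tool jog_arm, never from a script. Its argument "increments" is a list of rows, each a list of 7 numbers: the shift along the tool's x, y, z in cm, then the turn, a rotation vector about the tool's x, y, z in degrees, then the finger opening in cm, from 0 to 9.4. In form: [[x, y, z, wx, wy, wz, grip], ...]. A call has 1 to 20 rows; each row shifts and turns the commanded pose from where the row before left it, along the tool's axes as they then stand; what a row does not reach is not made up. A row lasts 1/8 s, in which the tool goes at most 62.5 mm and 10.7 degrees, less where a joint would pass 70% of its speed; a pose out of reach is approached as far as the arm can. A call is refused whole if a number of a shift passes 6.25 or a number of a turn 10.7, either way. A call with a gripper value outside its range is refused whole. The fingers move at their own pace and stop on an object; "squeeze" is the grip in N (left out, the last holds). Time passes only in rows, so rows that do not move let the fingers close. It gives the time, the measured TCP pose, the force and the opening at its end, in the units of the state.
- read_state(): the state, without advancing time (a new reading comes with each control period).
- camera(name): name is "scene" or "top" or "wrist"; returns a dict with "image" (384x512x3 uint8, red, green, blue), "K" (3x3 intrinsics, pixels), "rvec" (rotation vector, rad) and "tvec" (3), from world to camera coordinates, as OpenCV has them. Camera axes: x right, y down, z forward; pixel columns grow to the right and rows downward; lengths in mm; the calibration is good to about 2 mm. A picture is of the moment at which its call begins. There is no depth.
- sign_off(): hands the job in, once; it reports no verdict.
Trained networks look in a picture, given as the dict that the camera call returned (one of the last four; its "shot" number tells which), for a name from the list of things; names that differ only in an ending like _2 or _b are one class to them, and where a whole thing is asked for, a point or a joint stands for the part that bears it (a point fixed in the world has none). Each returns a list of dicts, best first, with "conf" (0 to 1); they miss things now and then, are a little off and sometimes report something else, mostly with a low value. They report only what shows in the picture. A call takes as long as a camera call. They do not tell look-alikes from the thing itself.
- recognise(picture, name): "centre" ([x, y, z] in mm, in the coordinates of the camera as it stood for that picture, good to about 4 mm: the middle of the surface that is visible of it).
- regions_of(picture, name): "mask" (384x512 bool, what is visible of it).
The state is a dict: "clock": time; "joints": joint angles; "qd": joint speeds; "effort": joint torques, N m; "eef_pos": TCP position; "eef_rot": TCP orientation; "wrist_force": force on the tool from outside, world axes, zero at the start; "moment": the same for the moment, N m; "finger_gap": finger opening in mm.
Only numpy, scipy, OpenCV 4.12 (cv2) and the standard library are available. Lean on these libraries where they do the work, as an engineer would, in place of code of your own. Each camera call takes 0.05 s, during which the arm holds its last target.

## Working session

There is one attempt and no reset: what is moved stays moved. The work goes in short steps, Python scripts to look and compute and a tool call to move; the robot and the scene stay as the last step left them, time stands still between calls to the robot, and variables do not carry over. Pictures are saved under pics/ and viewed, and the job is handed in when it is done.

Besides the shell and the picture viewer there is one more tool, called after "Call:" as name(argument=value, ...), one argument or row to a line, values as JSON. jog_arm: Moves the arm, as the interface text tells. Its arguments: {"type":"object","properties":{"increments":{"type":"array"},"squeeze":{"type":"number"}},"required":["increments"]}

```bash
mkdir -p pics; ls
cat > h.py <<'E'
from cell import *
import numpy as np, cv2, pickle
def save(p,n,scale=1.5):
    im=cv2.cvtColor(np.asarray(p["image"]),cv2.COLOR_RGB2BGR)
    cv2.imwrite(n,cv2.resize(im,None,fx=scale,fy=scale,interpolation=cv2.INTER_CUBIC))
def RT(p):
    R,_=cv2.Rodrigues(np.array(p["rvec"],float)); return R,np.array(p["tvec"],float).ravel()
def toworld(p,c):
    R,t=RT(p); return R.T@(np.array(c)-t)
def proj(p,X):
    return cv2.projectPoints(np.array(X,float).reshape(-1,3),np.array(p["rvec"],float),np.array(p["tvec"],float),np.array(p["K"],float),None)[0].reshape(-1,2)
def ray(p,uv,z):
    R,t=RT(p); K=np.array(p["K"]); d=R.T@np.linalg.inv(K)@np.array([uv[0],uv[1],1.]); o=-R.T@t
    return o+d*(z-o[2])/d[2]
E
python3 - <<'E'
from h import *
print(read_state())
names=["turntable","casting_large","casting_small","pin_cup","index_bolt","graver","loupe","compound_bar"]
for cn in ["scene","top"]:
    p=camera(cn); save(p,f"pics/{cn}0.png"); pickle.dump(p,open(f"{cn}0.pkl","wb"))
    for n in names+["pin_tip","bolt_grip"]:
        for d in recognise(p,n): print(cn,n,round(d["conf"],2),toworld(p,d["centre"]).round(0),proj(p,toworld(p,d["centre"])).round(0))
E
```

```text
pics
{'clock': 0.0, 'joints': array([ 1.27637035e+00,  3.00443368e-01,  1.52156620e+00, -2.01301399e-05,
        1.32069988e+00, -6.66293058e-02]), 'qd': array([-0.00091448,  0.00094958, -0.00089324,  0.00127047, -0.00043852,
        0.00158733]), 'effort': array([ 1.42331362e-03, -5.31799257e+01, -3.52740383e+01,  7.08612869e-02,
        2.44483963e-02, -1.35642822e-04]), 'eef_pos': array([124.16316814, 535.56334781, 226.90782399]), 'eef_rot': array([-3.14047704e+00, -5.49011791e-05,  2.91380094e+00]), 'wrist_force': array([ 0.07791894, -0.08606835,  0.21809324]), 'moment': array([ 0.00024961, -0.02754037, -0.00369204]), 'finger_gap': 93.98153266959498}
scene turntable 0.65 [ 585. -126.   26.] [[207. 224.]]
scene casting_large 0.74 [ 765. -201.   23.] [[231. 296.]]
scene casting_large 0.4 [461. 146.   9.] [[255. 151.]]
scene casting_small 0.59 [ 567. -397.   32.] [[102. 289.]]
scene pin_cup 0.89 [655. 277.  25.] [[335. 159.]]
scene pin_cup 0.79 [710. 109.  22.] [[309. 203.]]
scene pin_cup 0.67 [609. 425.  28.] [[354. 127.]]
scene pin_cup 0.56 [540. 292.  29.] [[308. 136.]]
scene ind
[... 316 characters left out ...]
rntable 0.55 [ 565. -109.   31.] [[294. 204.]]
top casting_large 0.63 [ 570. -220.   28.] [[337. 202.]]
top casting_large 0.62 [464. 146.  10.] [[193. 246.]]
top pin_cup 0.81 [620. 424.  17.] [[ 85. 187.]]
top pin_cup 0.8 [671. 271.  14.] [[146. 167.]]
top pin_cup 0.72 [548. 289.  19.] [[137. 214.]]
top pin_cup 0.66 [720. 105.  16.] [[210. 147.]]
top index_bolt 0.57 [ 567. -219.   21.] [[337. 203.]]
top graver 0.66 [741. 199.  21.] [[173. 140.]]
top loupe 0.76 [ 559. -396.   32.] [[407. 205.]]
top loupe 0.37 [566. -75.  39.] [[281. 203.]]
top compound_bar 0.9 [ 762. -199.   27.] [[326. 130.]]
top pin_tip 0.74 [570. -77.  37.] [[281. 202.]]
top bolt_grip 0.87 [ 569. -219.   26.] [[337. 203.]]
```

View pics/scene0.png

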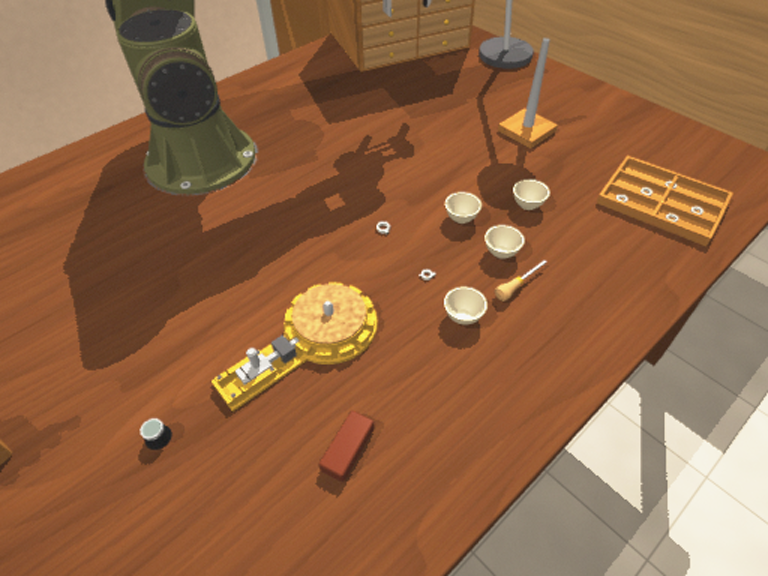

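View pics/top0.png

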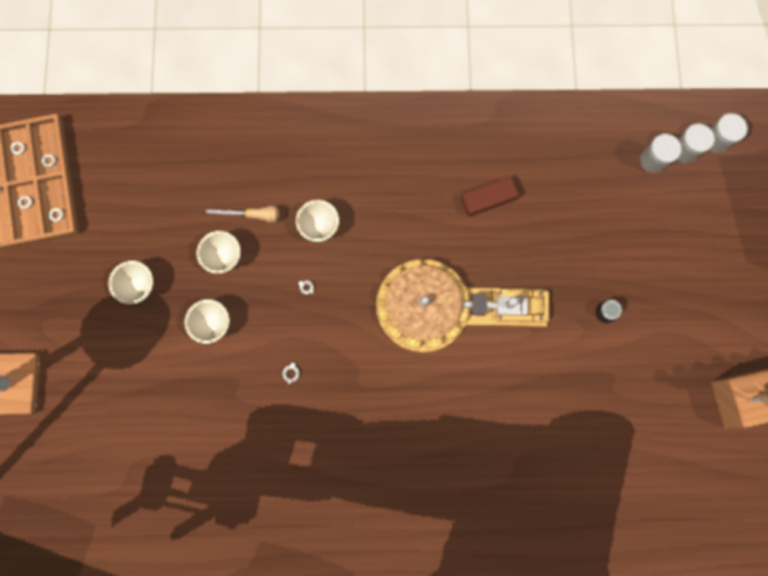

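The scene shows two loose castings (top view ×1.5: (290,373) and (306,287)) and four cups, at (207,321), (218,251), (317,220) and (131,282). The turntable is at (423,303) with its bolt pointing right. The cup at (207,321) is the nearest to the base, about 620 mm against 720 mm or more for the others. I'll enlarge and compare.

Run:
```python
from h import *
p=pickle.load(open("top0.pkl","rb")); im=cv2.cvtColor(p["image"],cv2.COLOR_RGB2BGR)
a=cv2.resize(im[120:270,75:225],(500,500),interpolation=cv2.INTER_CUBIC)
s=pickle.load(open("scene0.pkl","rb")); im=cv2.cvtColor(s["image"],cv2.COLOR_RGB2BGR)
b=cv2.resize(im[130:200,235:295],(300,350),interpolation=cv2.INTER_CUBIC)
b=cv2.copyMakeBorder(b,0,150,0,0,cv2.BORDER_CONSTANT)
cv2.imwrite("pics/crop0.png",np.hstack([a,b]))
for n,uv,z in [("A",(290.5/1.5,373/1.5),8),("B",(306/1.5,287.5/1.5),7)]: print(n,ray(p,uv,z).round(1))
for n,uv,z in [("A",(383/1.5,228/1.5),8),("B",(427/1.5,274.5/1.5),7)]: print(n,ray(s,uv,z).round(1))
for uv in [(207,321),(218,251),(317,220),(131,282)]:
    w=ray(p,(uv[0]/1.5,uv[1]/1.5),38); print(uv,w.round(0),np.hypot(*w[:2]).round(0))
# knob, pin
print("fx",p["K"][0][0])
```

```text
A [458.8 145.3   8. ]
B [604.8 120.1   7. ]
A [464. 145.   8.]
B [609.9 121.3   7. ]
(207, 321) [545. 281.  38.] 613.0
(218, 251) [664. 266.  38.] 715.0
(317, 220) [716.  99.  38.] 723.0
(131, 282) [612. 410.  38.] 737.0
fx 486.9367890973548
```

View pics/crop0.png

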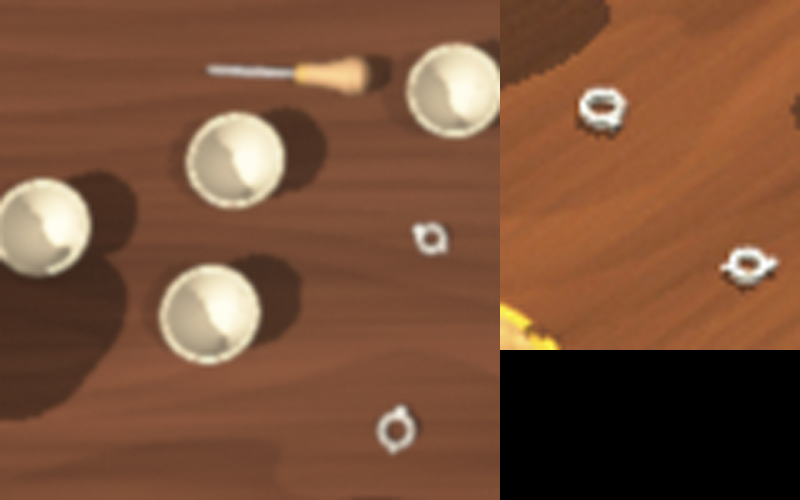

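A, at world (461,145), is clearly the larger casting. B, at (607,121), is the smaller. The cup is the one at crop (210,313), world (545,281), the nearest to the base at 613 mm. Next I'll move the wrist camera over A.

Call:
jog_arm(
  increments=[
    [-3.2,-2.34,0.2,0,0,0,9.4],
    [-3.2,-2.34,0.2,0,0,0,9.4],
    [-3.2,-2.34,0.4,0,0,0,9.4],
    [-3.2,-2.34,0.6,0,0,0,9.4],
    [-3.2,-2.34,0.6,0,0,0,9.4],
    [-3.2,-2.34,0.6,0,0,0,9.4],
    [-3.2,-2.34,0.6,0,0,0,9.4],
    [-3.2,-2.34,0.6,0,0,0,9.4],
    [-3.2,-2.34,0.6,0,0,0,9.4],
    [-3.2,-2.34,0.6,0,0,0,9.4],
    [-3.2,-2.34,0.6,0,0,0,9.4],
    [-3.2,-2.34,0.6,0,0,0,9.4],
    [-3.2,-2.34,0.6,0,0,0,9.4],
    [0,0,0,0,0,4,9.4],
    [0,0,0,0,0,0,9.4],
  ],
)

```text
clock: 2.98
eef_pos: [460.8, 145.3, 159.4]
eef_rot: [-3.141, -0.0, 2.844]
wrist_force: [0.2, 0.8, -0.5]
finger_gap: 93.6
```

```bash
cat > w.py <<'E'
from h import *
import sys
p=camera("wrist"); save(p,"pics/%s.png"%sys.argv[1]); pickle.dump(p,open(sys.argv[1]+".pkl","wb"))
s=read_state(); print(s["clock"],s["eef_pos"].round(2),s["eef_rot"].round(4),s["finger_gap"],s["wrist_force"].round(1))
R,t=RT(p); print("cam",(-R.T@t).round(0),R[2].round(2))
for n in sys.argv[2:]:
    for d in recognise(p,n): print(n,round(d["conf"],2),toworld(p,d["centre"]).round(1),proj(p,toworld(p,d["centre"])).round(0)*1.5)
    for d in regions_of(p,n):
        ys,xs=np.nonzero(d["mask"]); 
        if len(xs): print("  mask",round(d["conf"],2),len(xs),xs.mean().round(1),ys.mean().round(1),xs.min(),xs.max(),ys.min(),ys.max())
E
python3 w.py w1 casting_large
```

```text
3.025 [460.72 145.55 159.48] [3.1416 0.     2.8454] 94.21500829074942 [-0.3  0.4  0.7]
cam [397. 165. 317.] [ 0.22 -0.07 -0.97]
casting_large 0.57 [463.1 149.1   7.7] [[390.  271.5]]
  mask 0.67 4402 428.5 228.2 389 470 195 267
  mask 0.53 343 256.4 177.5 245 270 161 195
```

View pics/w1.png

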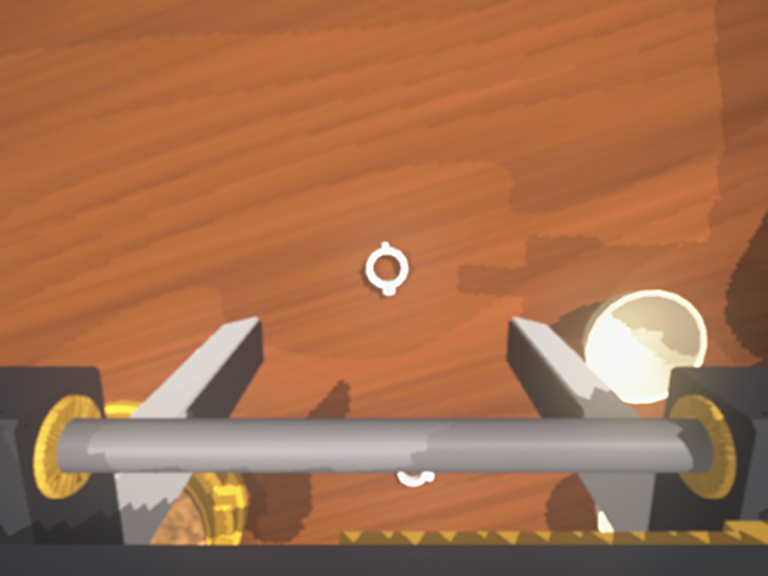

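The wrist picture shows casting A's ring centre at about (387,268), its bezel at (390,291) and its stub at (385,245). The axis is nearly along the image vertical.

Run:
```python
from h import *
p=pickle.load(open("w1.pkl","rb")); im=cv2.cvtColor(p["image"],cv2.COLOR_RGB2BGR)
c=cv2.resize(im[155:205,230:285],None,fx=10,fy=10,interpolation=cv2.INTER_CUBIC); cv2.imwrite("pics/c1.png",c)
m=(im[155:205,230:285].astype(int).min(2)>150).astype(np.uint8)
cs,h=cv2.findContours(m,cv2.RETR_CCOMP,cv2.CHAIN_APPROX_NONE)
for k,q in enumerate(cs):
    if len(q)>8:
        e=cv2.fitEllipse(q); print(e,h[0][k]); 
        uv=np.array(e[0])+[230,155]; print(uv,ray(p,uv,8).round(1))
b=ray(p,(390/1.5,290.5/1.5),4);s=ray(p,(385/1.5,245.5/1.5),4); d=b-s;print(b,s,np.degrees(np.arctan2(d[1],d[0])))
```

```text
((27.591550827026367, 23.570310592651367), (26.51200294494629, 32.17644500732422), 175.38514709472656) [-1 -1  1 -1]
[257.59155083 178.57031059] [460.3 147.4   8. ]
((27.65826416015625, 23.09838104248047), (18.037073135375977, 19.12375259399414), 104.44600677490234) [-1 -1 -1  0]
[257.65826416 178.09838104] [459.9 147.6   8. ]
[476.34464911 145.02482893   4.        ] [446.86733245 150.64397751   4.        ] -10.792591099742504
```

View pics/c1.png

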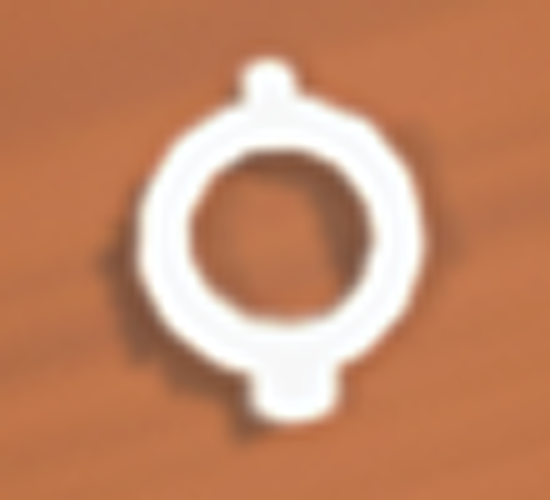

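Call:
jog_arm(
  increments=[
    [0.09,0.19,0,0,0,-6,6],
    [0,0,3,0,0,0,5],
    [0,0,3,0,0,0,5],
    [0,0,3,0,0,0,5],
    [0,0,2.5,0,0,0,5],
    [0,0,1,0,0,0,5],
    [0,0,0.6,0,0,0,5],
    [0,0,0.4,0,0,0,5],
    [0,0,0,0,0,0,5],
  ],
)

```text
clock: 4.25
eef_pos: [460.6, 147.6, 24.8]
eef_rot: [3.141, 0.0, 2.949]
wrist_force: [0.4, 0.0, 0.2]
finger_gap: 50.0
```

```bash
python3 w.py w2
```

```text
4.3 [460.72 147.64  24.88] [3.1413e+00 7.0000e-04 2.9488e+00] 50.25737174107973 [-0.7 -0.8  0.5]
cam [395. 161. 182.] [ 0.23 -0.04 -0.97]
```

View pics/w2.png

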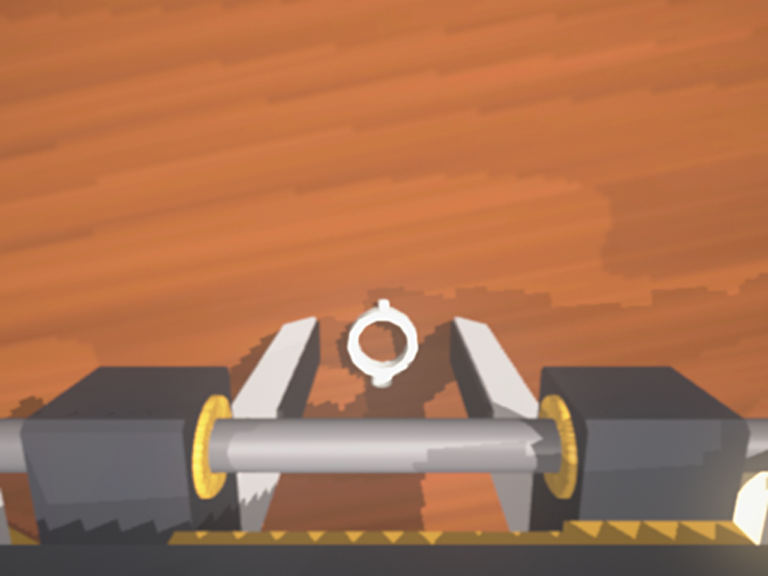

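The ring is centred between the fingers at about (383,342), so I'll check the fore-aft offset at this range.

Run:
```python
from h import *
p=pickle.load(open("w2.pkl","rb"))
print(ray(p,(383/1.5,341.5/1.5),8), ray(p,(383/1.5,303/1.5),4), ray(p,(381.5/1.5,381/1.5),4))
for z in(3,8): print(proj(p,[460.7,147.6,z])*1.5)
```

```text
[459.28542666 147.99097863   8.        ] [445.71956661 150.64167306   4.        ] [476.67403091 143.97686861   4.        ]
[[382.73752176 340.49930402]]
[[382.70240307 345.18468696]]
```

Call:
jog_arm(
  increments=[
    [0.1,0,0.1,0,0,0,5],
    [0,0,0,0,0,0,2.4],
    [0,0,0,0,0,0,2.4],
    [0,0,0,0,0,0,2.2],
    [0,0,0,0,0,0,2.2],
    [0,0,0,0,0,0,2.2],
    [0,0,0,0,0,0,2.2],
    [0,0,0,0,0,0,2.2],
  ],
  squeeze=15,
)

```text
clock: 5.3
eef_pos: [459.5, 147.8, 23.5]
eef_rot: [3.142, 0.0, 2.949]
wrist_force: [-0.7, -1.1, 1.2]
finger_gap: 24.9
```

Call:
jog_arm(
  increments=[
    [0,0,-1,0,0,0,2.2],
    [0,0,-2,0,0,0,2.2],
    [0,0,-3,0,0,0,2.2],
    [0,0,-3,0,0,0,2.2],
    [0,0,-3,0,0,0,2.2],
    [0,0,-2,0,0,0,2.2],
    [-2.17,-2.85,-0.5,0,0,0,2.2],
    [-2.17,-2.85,-0.5,0,0,0,2.2],
    [-2.17,-2.85,0,0,0,0,2.2],
    [-2.17,-2.85,0,0,0,0,2.2],
    [-2.17,-2.85,0,0,0,0,2.2],
    [-2.17,-2.85,0,0,0,0,2.2],
    [-2.17,-2.85,0,0,0,0,2.2],
    [0,0,0,0,0,0,2.2],
    [0,0,0,0,0,0,2.2],
  ],
)

```text
clock: 7.18
eef_pos: [570.0, -76.7, 173.6]
eef_rot: [3.141, -0.0, 2.949]
wrist_force: [0.2, -0.7, -0.1]
finger_gap: 24.5
```

```bash
python3 w.py w3 pin_tip
```

```text
7.225 [569.99 -76.39 173.72] [ 3.1415 -0.      2.9493] 24.25077562883311 [ 0.1  0.6 -0.8]
cam [505. -63. 331.] [ 0.23 -0.04 -0.97]
pin_tip 0.97 [557.7 -72.2  34.1] [[387.  253.5]]
  mask 0.63 14777 254.9 171.3 176 334 103 256
```

View pics/w3.png

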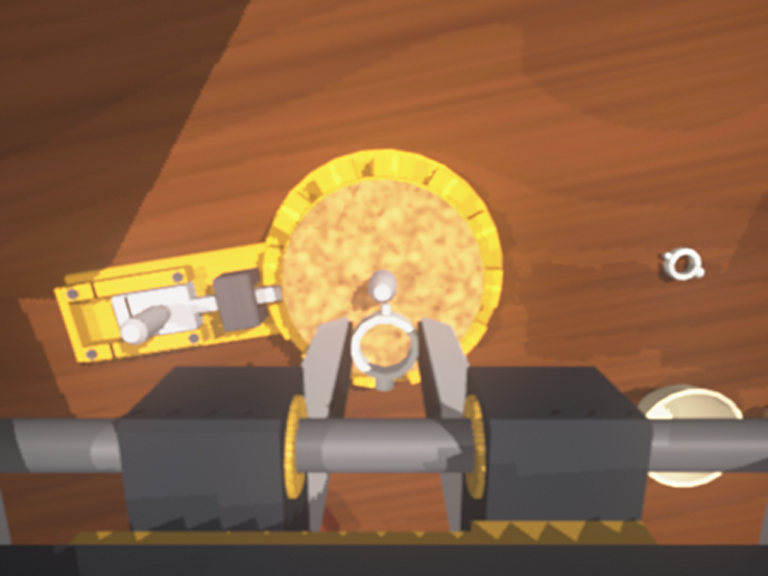

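Ring held flat at about (385,345). The size pin's top is at about (383,285), the knob top at (134,330), and the cork disc is centred near (385,262).

Run:
```python
from h import *
p=pickle.load(open("w3.pkl","rb")); im=cv2.cvtColor(p["image"],cv2.COLOR_RGB2BGR)
c=cv2.resize(im[165:260,220:290],None,fx=6,fy=6,interpolation=cv2.INTER_CUBIC)
d=cv2.resize(im[150:250,35:190],None,fx=5,fy=5,interpolation=cv2.INTER_CUBIC)
cv2.imwrite("pics/c3.png",c);cv2.imwrite("pics/c3b.png",d)
```

```text
(no output)
```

View pics/c3.png

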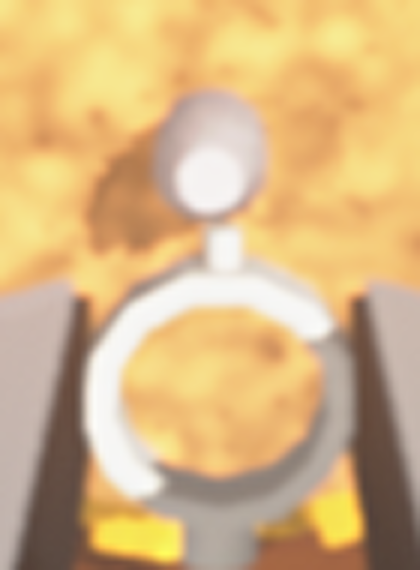

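View pics/c3b.png

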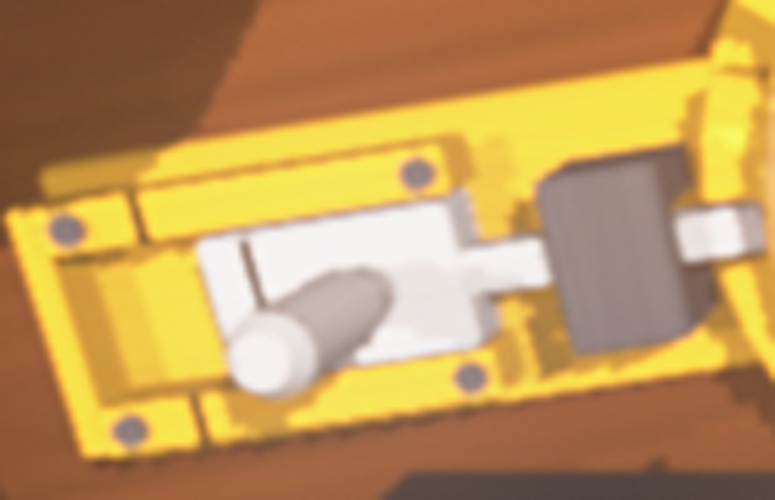

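```bash
python3 - <<'E'
from h import *
p=pickle.load(open("w3.pkl","rb"))
tcp=[570,-76.5]
print("pin",ray(p,(255,195.3),62), "ring top",ray(p,(220+221/6,165+388/6),158.2))
print("tcp proj", proj(p,[[570,-76.5,154.2],[570,-76.5,158.2],[570,-76.5,62]]))
# knob top: crop (273,352)/5
print("knob",ray(p,(35+272/5,150+353/5),66))
# carriage line mid, mark lines
f=lambda u,v,z: ray(p,(35+u/5,150+v/5),z)
print("m1",f(134,212,22),"m2",f(202,420,22), "boltline end",f(245,242,24))
# pinned outline ellipse of cork
E
python3 - <<'E'
from h import *
for n in("top0","scene0"):
    p=pickle.load(open("%s.pkl"%n,"rb")); im=cv2.cvtColor(p["image"],cv2.COLOR_RGB2BGR)
    u,v=proj(p,[[570,-77,50],[570,-222,40]]).mean(0).astype(int)
    cv2.imwrite("pics/c_%s.png"%n,cv2.resize(im[v-50:v+50,u-65:u+65],None,fx=6,fy=6,interpolation=cv2.INTER_CUBIC)); print(n,u-65,v-50)
E
```

```text
pin [574.80683921 -78.02335154  62.        ] ring top [569.45915836 -75.6197426  158.2       ]
tcp proj [[255.4838798  228.30890549]
 [255.47143279 230.84835947]
 [255.67382375 189.55632424]]
knob [ 568.56465393 -220.18038571   66.        ]
m1 [ 546.33984418 -263.6505741    22.        ] m2 [ 589.99317868 -264.29349681   22.        ] boltline end [ 555.92795602 -243.21319801   24.        ]
top0 245 151
scene0 128 172
```

View pics/c_top0.png

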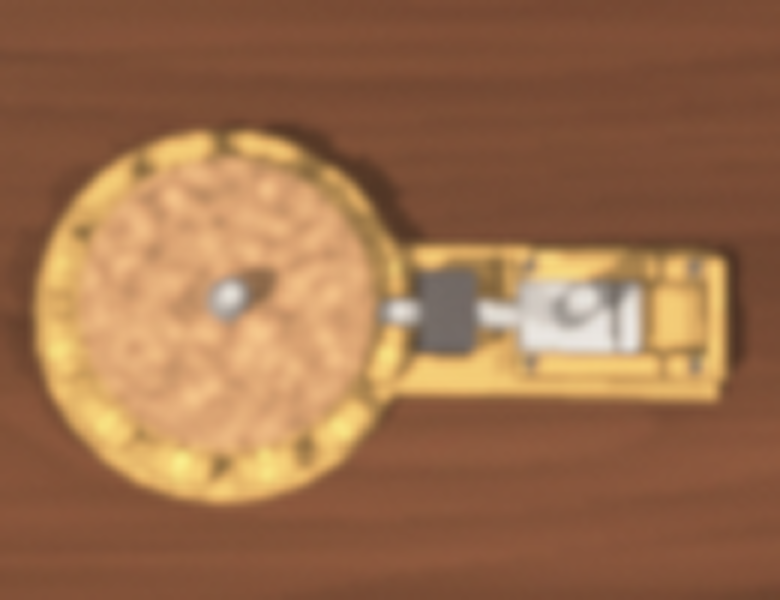

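Call:
jog_arm(
  increments=[
    [-0.57,-0.13,2,0,0,0,2.2],
    [0,0,2,0,0,0,2.2],
    [0,0,2,0,0,0,2.2],
    [0,0,1.5,0,0,0,2.2],
    [0,0,0.7,0,0,0,2.2],
    [0,0,0,0,0,0,2.2],
    [0,0,0,0,0,0,2.2],
  ],
)

```text
clock: 8.2
eef_pos: [576.0, -79.6, 92.1]
eef_rot: [-3.142, 0.001, 2.949]
wrist_force: [-0.4, -0.3, -1.2]
finger_gap: 24.6
```

```bash
python3 w.py w4
python3 - <<'E'
from h import *
p=pickle.load(open("w4.pkl","rb")); im=cv2.cvtColor(p["image"],cv2.COLOR_RGB2BGR)
cv2.imwrite("pics/c4.png",cv2.resize(im[180:265,215:295],None,fx=7,fy=7,interpolation=cv2.INTER_CUBIC))
E
```

```text
8.25 [575.99 -79.6   92.11] [-3.1415e+00  1.1000e-03  2.9487e+00] 24.821961987312832 [ 0.5 -0.5 -0.7]
cam [511. -66. 249.] [ 0.23 -0.04 -0.97]
```

View pics/c4.png

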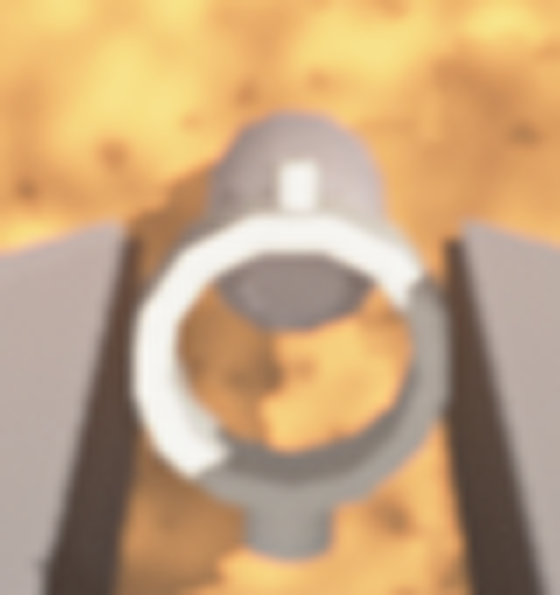

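```bash
cat > ov.py <<'E'
from h import *
import sys
def circ(c,r,z): 
    a=np.linspace(0,2*np.pi,80); return np.c_[c[0]+r*np.cos(a),c[1]+r*np.sin(a),np.full(80,z)]
def draw(n,out,box,sc,items):
    p=pickle.load(open(n+".pkl","rb")); im=cv2.cvtColor(p["image"],cv2.COLOR_RGB2BGR); x0,x1,y0,y1=box
    c=cv2.resize(im[y0:y1,x0:x1],None,fx=sc,fy=sc,interpolation=cv2.INTER_CUBIC)
    for (ctr,r,z,col) in items:
        q=(proj(p,circ(ctr,r,z))-[x0,y0]+.5)*sc-.5
        cv2.polylines(c,[q.round().astype(np.int32)],True,col,1)
    cv2.imwrite("pics/%s.png"%out,c)
E
python3 - <<'E'
from ov import *
pin=(575,-78.3); ring=(576,-79.3); T=92.1
draw("w4","o4",(215,295,180,265),7,[(pin,4.5,62,(255,0,0)),(pin,8.5,54,(255,0,255)),(pin,8.5,38,(0,0,255)),(ring,13,T-15.5,(0,255,0)),(ring,10,T-15.5,(0,255,0)),(ring,10,T-23.5,(255,255,0))])
E
```

```text
(no output)
```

View pics/o4.png

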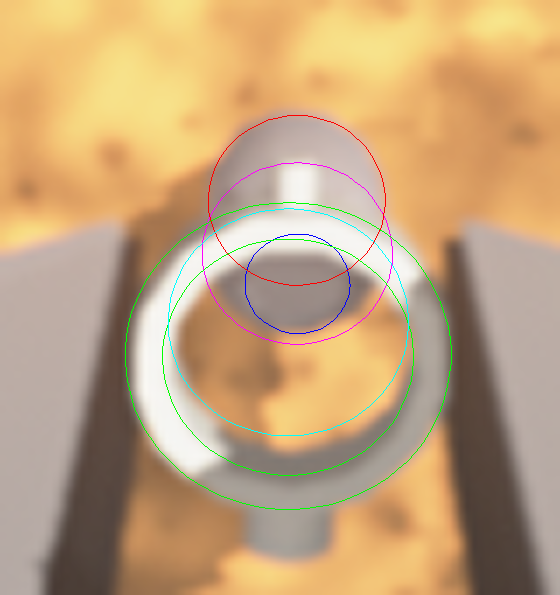

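Call:
jog_arm(
  increments=[
    [0.12,0.02,0,0,0,0,2.2],
    [0,0,0.5,0,0,0,2.2],
    [0,0,0.5,0,0,0,2.2],
    [0,0,0.3,0,0,0,2.2],
    [0,0,0,0,0,0,2.2],
    [0,0,0,0,0,0,2.2],
  ],
)

```text
clock: 9.0
eef_pos: [574.6, -79.1, 78.5]
eef_rot: [3.142, 0.0, 2.949]
wrist_force: [0.6, 0.2, -0.4]
finger_gap: 24.8
```

```bash
python3 w.py w5
python3 - <<'E'
from ov import *
pin=(574.7,-78.6); ring=(574.7,-78.8); T=79
draw("w5","o5",(215,295,180,265),7,[(pin,4.5,62,(255,0,0)),(pin,8.5,38,(0,0,255)),(ring,13,T-15.5,(0,255,0)),(ring,10,T-15.5,(0,255,0))])
E
```

```text
9.05 [574.62 -79.13  78.6 ] [-3.1415e+00  3.0000e-04  2.9487e+00] 24.97406661262319 [ 0.7  0.2 -0.2]
cam [509. -66. 236.] [ 0.23 -0.04 -0.97]
```

View pics/o5.png

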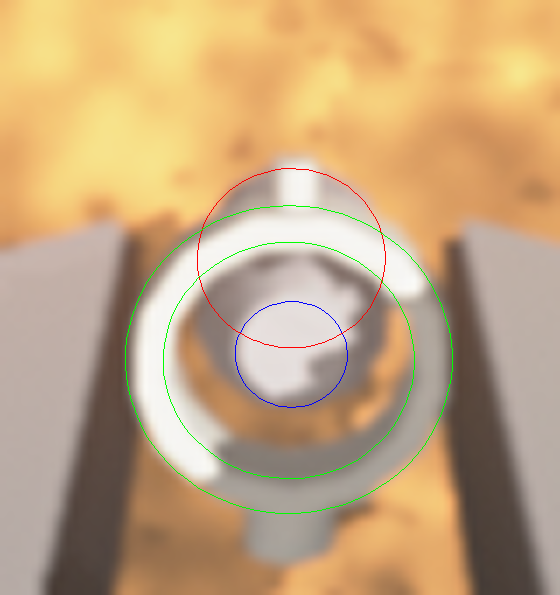

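Call:
jog_arm(
  increments=[
    [0.06,-0.02,0,0,0,0,2.2],
    [0,0,0.4,0,0,0,2.2],
    [0,0,0.4,0,0,0,2.2],
    [0,0,0.4,0,0,0,2.2],
    [0,0,0.2,0,0,0,2.2],
    [0,0,0.1,0,0,0,2.2],
    [0,0,0,0,0,0,2.2],
  ],
)

```text
clock: 9.93
eef_pos: [573.9, -79.2, 63.4]
eef_rot: [3.142, 0.0, 2.949]
wrist_force: [-0.3, -0.4, -0.5]
finger_gap: 24.6
```

```bash
python3 w.py w6
python3 - <<'E'
from ov import *
draw("w6","o6",(200,310,180,265),7,[])
E
```

```text
9.975 [573.93 -79.18  63.51] [3.1416e+00 1.0000e-04 2.9487e+00] 24.512072401341328 [-0.2 -0.4 -0.3]
cam [509. -66. 221.] [ 0.23 -0.04 -0.97]
```

View pics/o6.png

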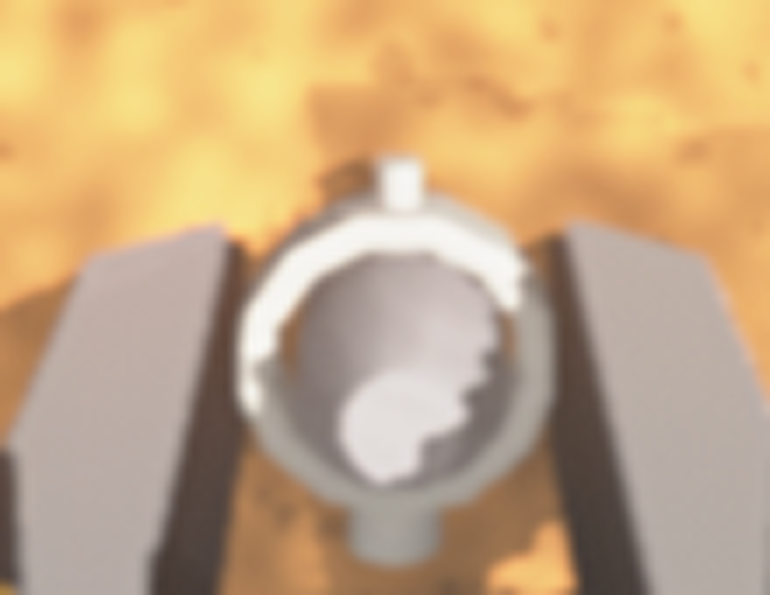

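The pin is inside the bore and the force is near zero. I'll lower the last millimetre and release.

Call:
jog_arm(
  increments=[
    [0,0,0.1,0,0,0,2.2],
    [0,0,0.05,0,0,0,2.2],
    [0,0,0,0,0,0,2.8],
    [0,0,0,0,0,0,3.2],
    [0,0,0,0,0,0,3.6],
    [0,0,0,0,0,0,4],
    [0,0,-1,0,0,0,4],
    [0,0,-3,0,0,0,4],
    [0,0,-3,0,0,0,4],
    [0,0,-3,0,0,0,4],
    [0,0,0,0,0,0,5],
  ],
)

```text
clock: 11.35
eef_pos: [574.8, -79.3, 164.8]
eef_rot: [-3.142, 0.005, 2.949]
wrist_force: [0.3, -0.2, -0.2]
finger_gap: 47.0
```

```bash
python3 w.py w7
python3 - <<'E'
from ov import *
draw("w7","o7",(200,310,140,225),7,[((574.7,-78.6),13,46,(0,255,0)),((574.7,-78.6),10,46,(0,255,0)),((574.7,-78.6),4.5,62,(255,0,0))])
E
```

```text
11.4 [574.18 -79.22 162.99] [-3.1416e+00  2.0000e-03  2.9487e+00] 49.24018762805175 [-0.4 -0.7 -0.2]
cam [509. -66. 322.] [ 0.23 -0.04 -0.97]
```

View pics/o7.png

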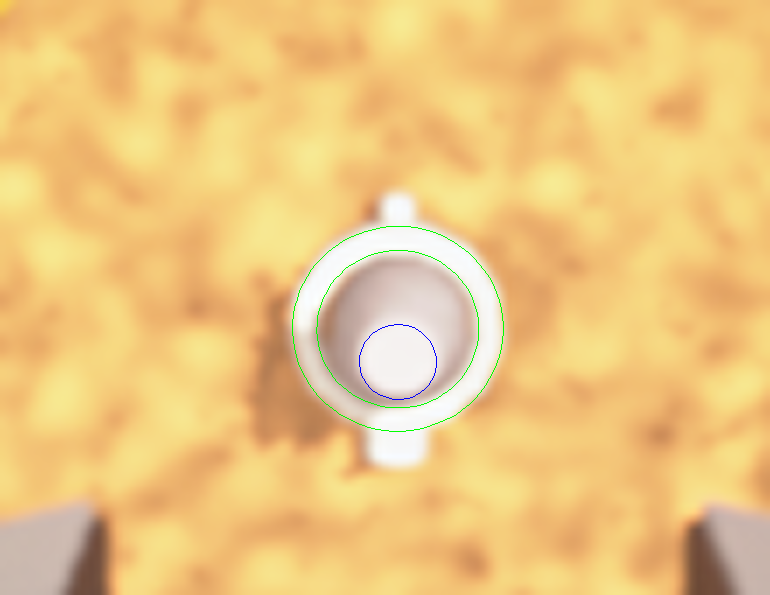

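View pics/w7.png

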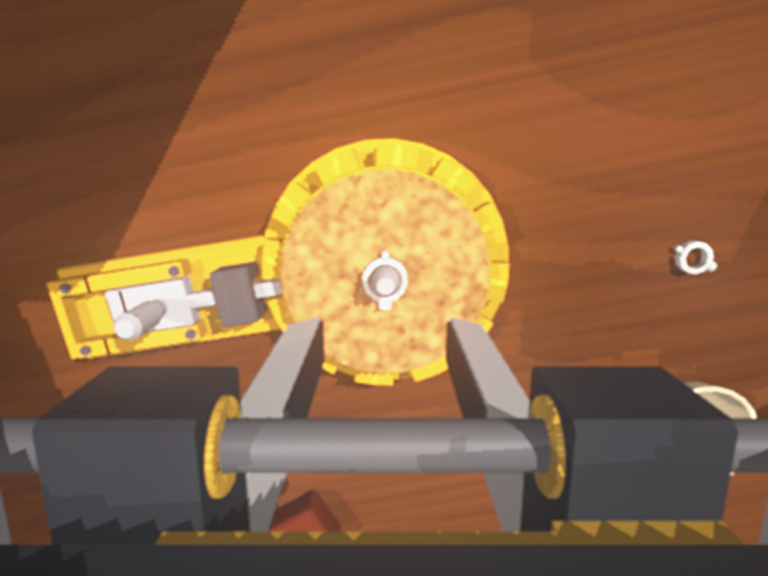

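The large casting is flat on the cork. The overlay for a seated ring (top at z=46) coincides with it, centred on the pin. Next is casting B.

Call:
jog_arm(
  increments=[
    [0.12,4.05,0,0,0,0,5],
    [0.12,4.05,0,0,0,0,5],
    [0.13,4.05,0,0,0,0,5],
    [0.13,4.05,0,0,0,0,5],
    [0.13,4.05,0,0,0,0,5],
    [0,0,0,0,0,-10,5],
    [0,0,0,0,0,-10,5],
    [0,0,0,0,0,-10,5],
    [0,0,0,0,0,-10,5],
    [0,0,0,0,0,-10,5],
    [0,0,0,0,0,-10,5],
    [0,0,0,0,0,0,5],
    [0,0,0,0,0,0,5],
  ],
)

```text
clock: 13.02
eef_pos: [606.3, 120.8, 161.4]
eef_rot: [3.141, -0.001, -2.291]
wrist_force: [-0.1, 0.5, -0.0]
finger_gap: 50.3
```

```bash
python3 w.py w8 casting_small pin_cup
```

```text
13.075 [606.38 120.74 161.54] [ 3.1412e+00 -5.0000e-04 -2.2906e+00] 49.95147291863256 [-0.1  0.5 -0.3]
cam [563.  71. 319.] [ 0.15  0.17 -0.97]
casting_small 0.48 [609.8 123.1   4.4] [[382.5 273. ]]
casting_small 0.19 [738.  211.6  22.8] [[327.  493.5]]
  mask 0.71 197 254.9 180.6 245 265 166 195
pin_cup 0.9 [718.5  90.8  10.6] [[226.5 345. ]]
pin_cup 0.8 [525.9 258.2  35.5] [[630. 357.]]
pin_cup 0.68 [679.3 283.   15.8] [[457.5 505.5]]
  mask 0.66 2120 149.3 231.3 113 182 211 265
  mask 0.57 2234 304.7 335.2 274 338 315 354
```

View pics/w8.png

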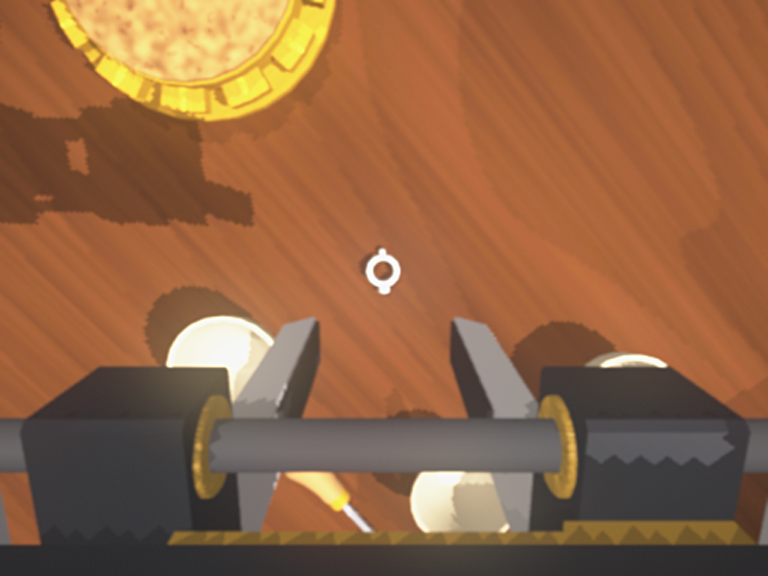

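Casting B is at (383,271), with its bezel straight down at (385,290) and its stub at (382,252), so it is aligned with the jaws.

Run:
```python
from h import *
p=pickle.load(open("w8.pkl","rb")); im=cv2.cvtColor(p["image"],cv2.COLOR_RGB2BGR)
m=(im[160:205,235:275].astype(int).min(2)>150).astype(np.uint8)
cs,h=cv2.findContours(m,cv2.RETR_CCOMP,cv2.CHAIN_APPROX_NONE)
for q in cs:
    if len(q)>8:
        e=cv2.fitEllipse(q); uv=np.array(e[0])+[235,160]; print(e,uv,ray(p,uv,7).round(1))
b=ray(p,(384.5/1.5,290/1.5),3.5);s=ray(p,(382/1.5,252/1.5),3.5);d=b-s;print(np.degrees(np.arctan2(d[1],d[0])))
s=read_state();y=s["eef_rot"][2];print("tool yaw",np.degrees(y), "x",np.cos(y),np.sin(y),"y",np.sin(y),-np.cos(y))
```

```text
((20.017051696777344, 20.587139129638672), (21.08217430114746, 26.638063430786133), 176.5499267578125) [255.0170517  180.58713913] [608.3 121.7   7. ]
((19.97759437561035, 20.029756546020508), (13.956031799316406, 14.136122703552246), 63.20882797241211) [254.97759438 180.02975655] [607.9 121.3   7. ]
52.35866290480014
tool yaw -131.1194990031631 x -0.6576316617755397 -0.7533396295366003 y -0.7533396295366003 0.6576316617755397
```

Call:
jog_arm(
  increments=[
    [-0.12,-0.07,0,0,0,-3,5],
    [0,0,3,0,0,0,5],
    [0,0,3,0,0,0,5],
    [0,0,3,0,0,0,5],
    [0,0,2.5,0,0,0,5],
    [0,0,1.2,0,0,0,5],
    [0,0,0.6,0,0,0,5],
    [0,0,0.4,0,0,0,5],
    [0,0,0,0,0,0,4],
  ],
)

```text
clock: 14.4
eef_pos: [608.0, 121.3, 25.3]
eef_rot: [-3.141, 0.0, -2.235]
wrist_force: [0.7, 0.0, 0.5]
finger_gap: 43.6
```

```bash
python3 w.py w9;  python3 - <<'E'
from h import *
p=pickle.load(open("w9.pkl","rb"))
s=read_state()
for z in(3.5,7): print(proj(p,[s["eef_pos"][0],s["eef_pos"][1],z])*1.5)
E
```

```text
14.45 [608.14 121.28  25.55] [-3.1410e+00  6.0000e-04 -2.2349e+00] 40.9752042169182 [ 0.9 -0.6 -0.3]
cam [567.  69. 183.] [ 0.14  0.18 -0.97]
[[383.57248042 339.14936911]]
[[383.55360281 342.37940622]]
```

View pics/w9.png

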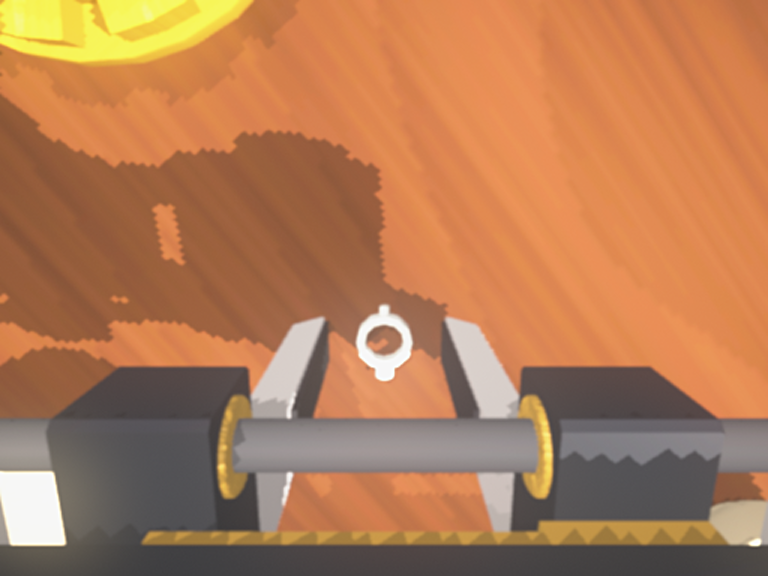

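Casting B is centred between the jaws at (384,342). I'll lower 2 mm, grip and lift.

Call:
jog_arm(
  increments=[
    [0,0,0.2,0,0,0,4],
    [0,0,0,0,0,0,2],
    [0,0,0,0,0,0,1.7],
    [0,0,0,0,0,0,1.7],
    [0,0,0,0,0,0,1.7],
    [0,0,0,0,0,0,1.7],
    [0,0,0,0,0,0,1.7],
    [0,0,-1,0,0,0,1.7],
    [0,0,-3,0,0,0,1.7],
    [0,0,-3,0,0,0,1.7],
    [0,0,-3,0,0,0,1.7],
    [0,0,-3,0,0,0,1.7],
    [0,0,-1.5,0,0,0,1.7],
    [0,0,0,0,0,0,1.7],
  ],
)

```text
clock: 16.2
eef_pos: [608.1, 121.3, 168.7]
eef_rot: [-3.141, 0.001, -2.235]
wrist_force: [0.0, -0.2, -0.9]
finger_gap: 20.3
```

Run:
```python
from h import *
s=read_state();y=s["eef_rot"][2];d=np.array([545,281])-s["eef_pos"][:2]
print(s["eef_pos"],s["finger_gap"],d@[np.cos(y),np.sin(y)],d@[np.sin(y),-np.cos(y)])
```

```text
[608.07976575 121.2523505  168.69415117] 20.34172150132043 -86.91498375949718 148.1355931757929
```

Call:
jog_arm(
  increments=[
    [-2.17,3.7,0,0,0,0,1.7],
    [-2.17,3.7,0,0,0,0,1.7],
    [-2.17,3.7,0,0,0,0,1.7],
    [-2.17,3.7,0,0,0,0,1.7],
    [0,0,0,0,0,0,1.7],
    [0,0,0,0,0,0,1.7],
  ],
)

```text
clock: 16.95
eef_pos: [544.7, 280.2, 166.9]
eef_rot: [3.141, -0.001, -2.235]
wrist_force: [-1.1, -0.4, -0.5]
finger_gap: 19.3
```

```bash
python3 w.py w10 pin_cup
```

```text
17.0 [544.98 279.88 167.17] [ 3.1412e+00 -1.1000e-03 -2.2357e+00] 19.948872557156275 [-0.2  1.1  0.1]
cam [504. 229. 324.] [ 0.14  0.18 -0.97]
pin_cup 0.97 [546.7 284.7  17.3] [[385.5 276. ]]
pin_cup 0.89 [636.5 423.9  20. ] [[406.5 504. ]]
pin_cup 0.75 [669.2 255.5  11.6] [[216. 351.]]
pin_cup 0.63 [702.1 114.2  21.5] [[ 15.  217.5]]
  mask 0.73 1055 8.8 147.7 0 22 115 179
  mask 0.7 1512 270.3 333.9 248 292 315 354
  mask 0.65 4277 256.5 184.8 218 295 150 226
  mask 0.57 1840 145.1 232.3 111 184 214 256
```

View pics/w10.png

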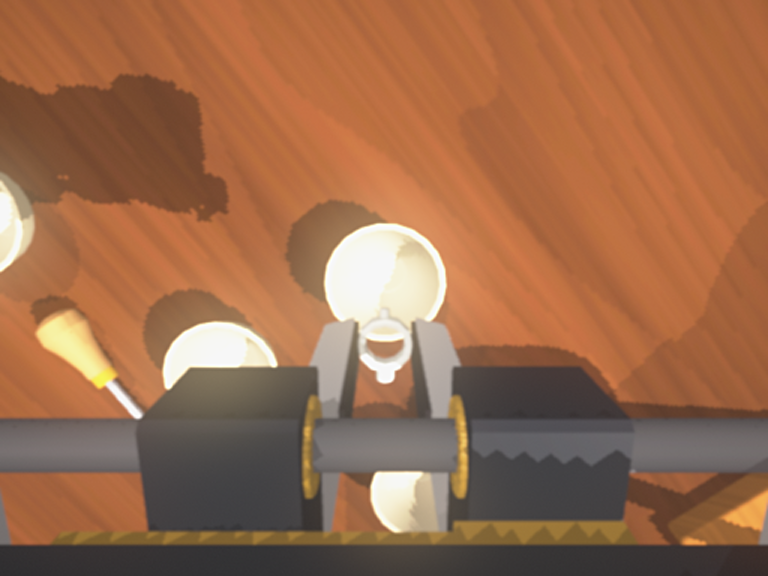

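Run:
```python
from ov import *
p=pickle.load(open("w10.pkl","rb"))
m=[d["mask"] for d in regions_of(p,"pin_cup")] if False else None
print(ray(p,(385.5/1.5,279.5/1.5),38))
c=ray(p,(385.5/1.5,279.5/1.5),38)[:2]
draw("w10","o10",(205,310,135,260),6,[(c,36,38,(255,0,0)),(c,33,38,(0,0,255))])
s=read_state();y=s["eef_rot"][2];d=c-s["eef_pos"][:2]
print(d@[np.cos(y),np.sin(y)],d@[np.sin(y),-np.cos(y)])
```

```text
[544.95024455 282.14496643  38.        ]
-1.7418904745067108 1.646754627035193
```

View pics/o10.png

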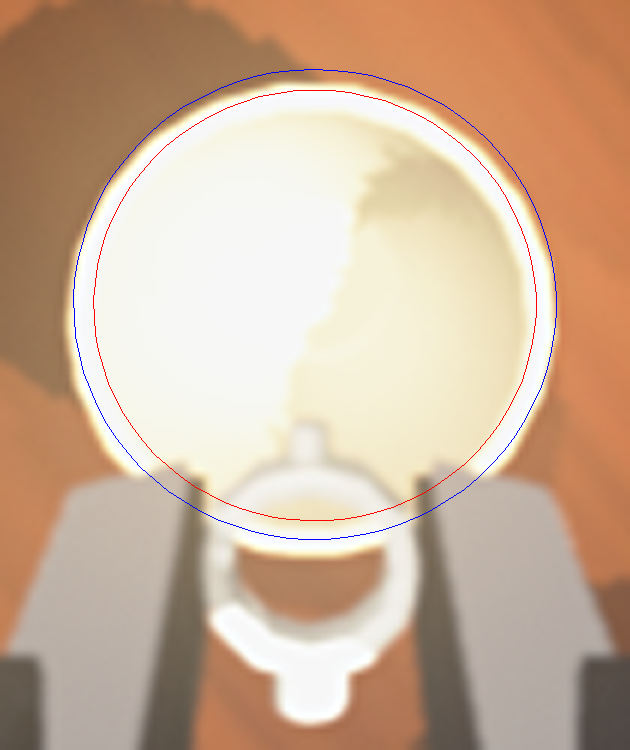

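Call:
jog_arm(
  increments=[
    [-0.38,0.13,2,0,0,0,1.7],
    [0,0,2.5,0,0,0,1.7],
    [0,0,2.5,0,0,0,1.7],
    [0,0,1,0,0,0,1.7],
    [0,0,0,0,0,0,1.7],
    [0,0,0,0,0,0,1.7],
  ],
)

```text
clock: 17.85
eef_pos: [546.5, 284.7, 88.7]
eef_rot: [-3.141, 0.001, -2.235]
wrist_force: [0.2, 0.8, -0.2]
finger_gap: 19.5
```

```bash
python3 w.py w11
```

```text
17.9 [546.55 284.74  88.88] [-3.1409e+00  1.3000e-03 -2.2350e+00] 19.65371577116703 [ 0.1 -0.2 -0.2]
cam [505. 233. 246.] [ 0.14  0.18 -0.97]
```

View pics/w11.png

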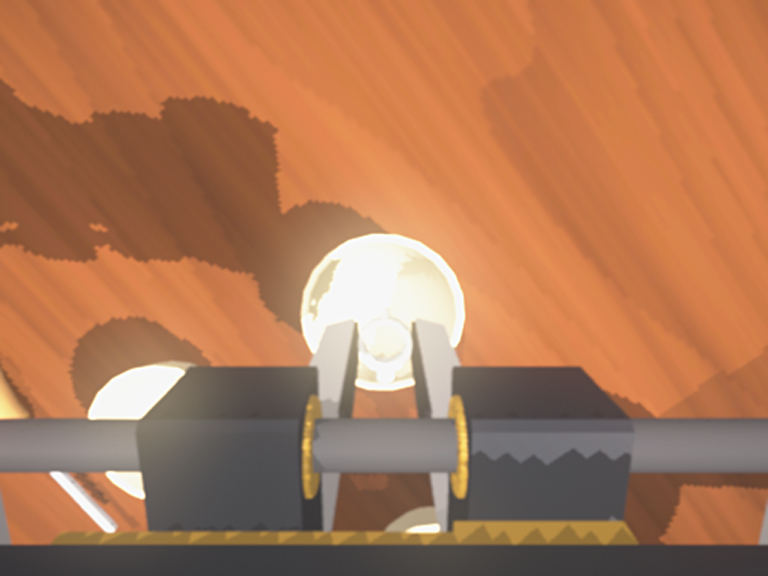

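Run:
```python
from h import *
p=pickle.load(open("w11.pkl","rb")); print(proj(p,[546.55,284.7,38])*1.5, ray(p,(383/1.5,311.5/1.5),38))
```

```text
[[383.80948842 316.07805614]] [545.52868742 282.81829965  38.        ]
```

Call:
jog_arm(
  increments=[
    [0.15,0,1,0,0,0,1.7],
    [0,0,1.2,0,0,0,1.7],
    [0,0,1,0,0,0,1.7],
    [0,0,0.6,0,0,0,1.7],
    [0,0,0.3,0,0,0,1.7],
    [0,0,0,0,0,0,1.7],
  ],
)

```text
clock: 18.65
eef_pos: [545.2, 283.4, 46.9]
eef_rot: [-3.142, -0.0, -2.235]
wrist_force: [-0.1, -0.2, -0.4]
finger_gap: 19.7
```

```bash
python3 w.py w12
```

```text
18.7 [545.31 283.48  47.13] [-3.1414e+00  3.0000e-04 -2.2348e+00] 19.503701956049152 [-0.1  0.5  0.3]
cam [504. 232. 204.] [ 0.14  0.18 -0.97]
```

View pics/w12.png

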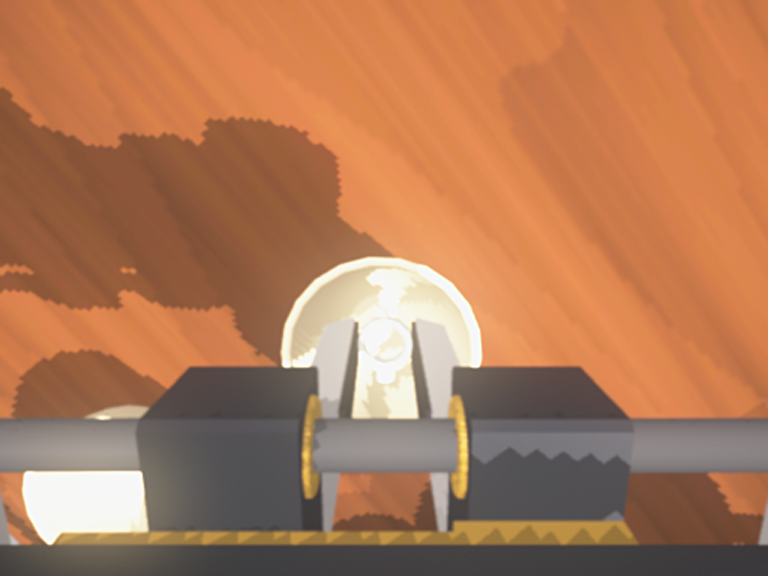

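Call:
jog_arm(
  increments=[
    [0,0,0.3,0,0,0,1.7],
    [0,0,0,0,0,0,2.3],
    [0,0,0,0,0,0,2.6],
    [0,0,0,0,0,0,2.7],
    [0,0,0,0,0,0,2.7],
    [0,0,-1,0,0,0,2.7],
    [0,0,-3,0,0,0,2.7],
    [0,0,-3,0,0,0,2.7],
    [0,0,-3,0,0,0,2.7],
    [0,0,-2,0,0,0,2.7],
    [0,0,0,0,0,0,4],
  ],
)

```text
clock: 20.08
eef_pos: [545.8, 283.7, 166.0]
eef_rot: [-3.14, 0.003, -2.235]
wrist_force: [-0.2, -0.2, -0.5]
finger_gap: 33.7
```

```bash
python3 w.py w13 casting_small
python3 - <<'E'
from h import *
p=pickle.load(open("w13.pkl","rb")); im=cv2.cvtColor(p["image"],cv2.COLOR_RGB2BGR)
c=im[140:240,200:320].astype(float); c=255*(c/255)**3
cv2.imwrite("pics/c13.png",cv2.resize(c.astype(np.uint8),None,fx=5,fy=5,interpolation=cv2.INTER_CUBIC))
E
```

```text
20.125 [545.28 283.45 164.38] [-3.1411e+00  1.0000e-03 -2.2349e+00] 37.328902337867135 [ 1.1 -0.8 -1.5]
cam [504. 232. 323.] [ 0.15  0.18 -0.97]
casting_small 0.56 [546.4 283.5   9.7] [[384. 267.]]
  mask 0.5 193 257.1 178.5 247 267 164 191
```

View pics/c13.png

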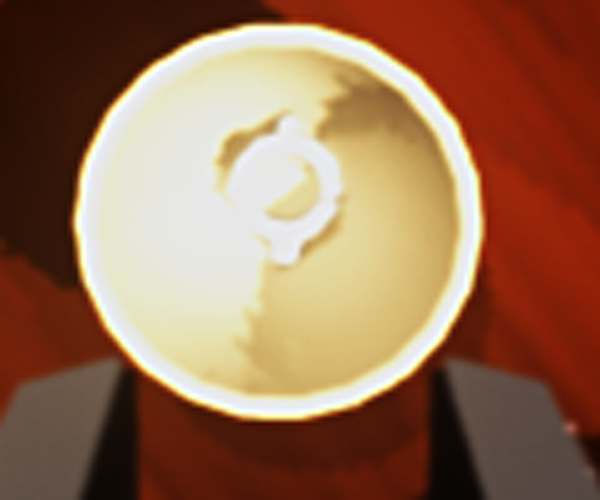

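The small casting lies flat on the cup floor, nearly central, and the cup is upright. Next is the bolt knob.

Call:
jog_arm(
  increments=[
    [0,0,0,0,0,10,4],
    [0,0,0,0,0,10,4],
    [0,0,0,0,0,10,4],
    [0,0,0,0,0,10,4],
    [0,0,0,0,0,10,4],
    [-0.33,-3.87,-0.1,0,0,0,4],
    [-0.33,-3.87,0,0,0,0,4],
    [-0.33,-3.87,0,0,0,0,4],
    [-0.33,-3.87,0,0,0,0,4],
    [-0.33,-3.87,0,0,0,0,4],
    [-0.33,-3.87,0,0,0,0,4],
    [-0.33,-3.87,0,0,0,0,4],
    [-0.33,-3.87,0,0,0,0,4],
    [-0.33,-3.87,0,0,0,0,4],
    [-0.33,-3.87,0,0,0,0,4],
    [-0.33,-3.87,0,0,0,0,4],
    [-0.33,-3.87,0,0,0,0,4],
    [-0.33,-3.87,0,0,0,0,4],
    [0,0,0,0,0,0,4],
    [0,0,0,0,0,0,4],
  ],
)

```text
clock: 22.72
eef_pos: [604.9, -217.3, 164.1]
eef_rot: [3.141, -0.001, -3.108]
wrist_force: [-0.5, -0.2, -0.2]
finger_gap: 40.1
```

```bash
python3 w.py w14 bolt_grip
```

```text
22.775 [ 605.05 -216.92  164.4 ] [ 3.1410e+00 -9.0000e-04 -3.1069e+00] 39.84360063666178 [-0.3  0.1  0.3]
cam [ 539. -219.  321.] [ 0.23  0.01 -0.97]
bolt_grip 0.67 [ 567.8 -220.8   24.4] [[379.5 213. ]]
bolt_grip 0.49 [574.1 -81.4  44.3] [[624.  235.5]]
  mask 0.95 2298 254.6 143.6 216 337 125 161
```

View pics/w14.png

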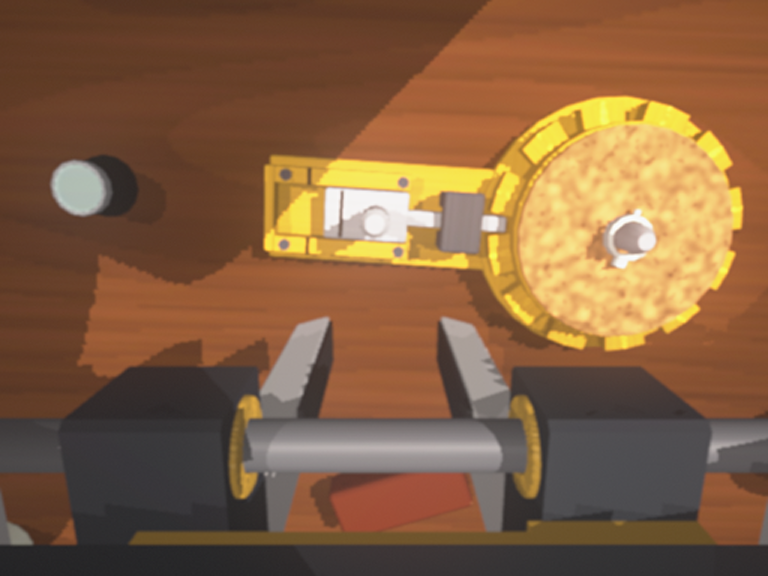

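The knob top is at (376,222), the mark lines at about (307,178)/(309,247), the seated large casting on the pin at (632,240), and the loupe well clear at (80,187).

Run:
```python
from ov import *
p=pickle.load(open("w14.pkl","rb")); im=cv2.cvtColor(p["image"],cv2.COLOR_RGB2BGR)
k=ray(p,(376/1.5,221.5/1.5),66); pin=ray(p,(647.5/1.5,240.5/1.5),62)
print(k,pin)
d=k-pin; print(np.hypot(*d[:2]),np.degrees(np.arctan2(d[1],d[0])))
draw("w14","o14",(170,345,95,185),4.5,[(k,8,66,(255,0,0)),(k,8,34,(0,0,255))])
s=read_state();y=s["eef_rot"][2];d=k[:2]-s["eef_pos"][:2]
print(d@[np.cos(y),np.sin(y)],d@[np.sin(y),-np.cos(y)])
```

```text
[ 568.19345409 -222.14829224   66.        ] [573.87255726 -77.71873582  62.        ]
144.54116707850721 -92.25176278532643
37.192792269853776 -3.998438766097889
```

View pics/o14.png

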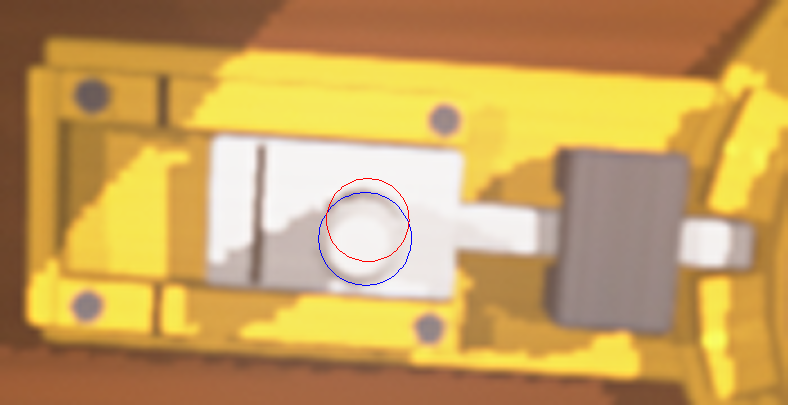

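Call:
jog_arm(
  increments=[
    [1.9,-0.2,0,0,0,0,4],
    [1.82,-0.2,0,0,0,0,4],
    [0,0,0,0,0,4.2,4],
    [0,0,2.5,0,0,0,4],
    [0,0,2.5,0,0,0,4],
    [0,0,2,0,0,0,4],
    [0,0,1.5,0,0,0,4],
    [0,0,1,0,0,0,4],
    [0,0,0.7,0,0,0,4],
    [0,0,0,0,0,0,4],
    [0,0,0,0,0,0,4],
  ],
)

```text
clock: 24.25
eef_pos: [568.4, -223.3, 63.5]
eef_rot: [-3.141, 0.001, 3.102]
wrist_force: [0.6, 0.4, -0.6]
finger_gap: 39.7
```

```bash
python3 w.py w15
python3 - <<'E'
from ov import *
k=(568.2,-222.2)
draw("w15","o15",(120,395,95,270),2.8,[(k,8,66,(255,0,0)),(k,8,34,(0,0,255))])
E
```

```text
24.3 [ 568.36 -223.32   63.49] [-3.1413e+00  7.0000e-04  3.1023e+00] 40.037783037106784 [-0.5 -0.2 -0.5]
cam [ 502. -220.  221.] [ 0.23 -0.01 -0.97]
```

View pics/o15.png

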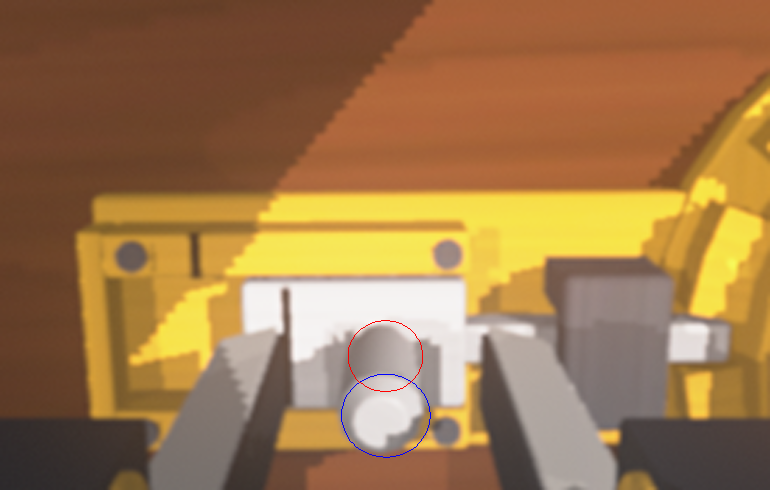

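The knob is centred between the open fingers at (385,415). I'll lower 4 mm and grip.

Call:
jog_arm(
  increments=[
    [0,0,0.4,0,0,0,4],
    [0,0,0,0,0,0,2],
    [0,0,0,0,0,0,1.2],
    [0,0,0,0,0,0,1.2],
    [0,0,0,0,0,0,1.2],
    [0,0,0,0,0,0,1.2],
    [0,0,0,0,0,0,1.2],
  ],
  squeeze=40,
)

```text
clock: 25.18
eef_pos: [568.1, -223.7, 59.0]
eef_rot: [-3.141, 0.0, 3.102]
wrist_force: [0.4, -5.7, -1.3]
finger_gap: 15.2
```

```bash
python3 w.py w16
python3 - <<'E'
from ov import *
draw("w16","o16",(120,395,95,270),2.8,[])
E
```

```text
25.225 [ 568.16 -223.66   59.04] [-3.1409e+00  3.0000e-04  3.1022e+00] 14.971513910604923 [ 0.1 -5.1 -0.6]
cam [ 502. -220.  216.] [ 0.23 -0.01 -0.97]
```

View pics/o16.png

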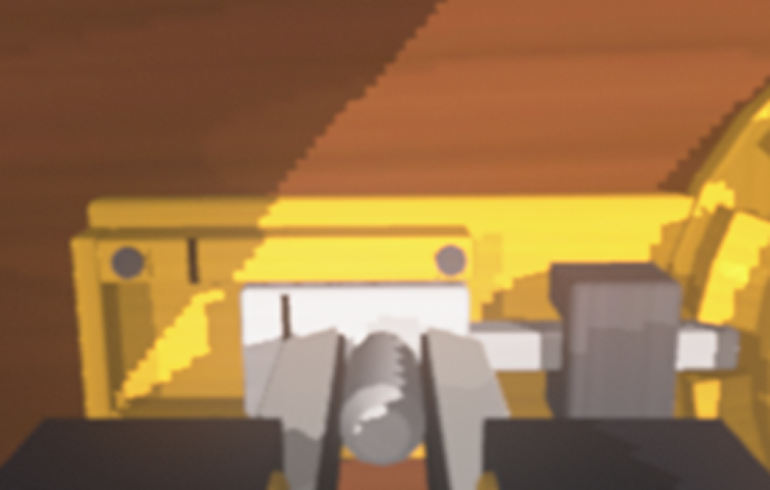

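Call:
jog_arm(
  increments=[
    [0,-0.3,0,0,0,0,1.2],
    [0,-0.4,0,0,0,0,1.2],
    [0,-0.4,0,0,0,0,1.2],
    [0,-0.4,0,0,0,0,1.2],
    [0,-0.4,0,0,0,0,1.2],
    [0,-0.1,0,0,0,0,1.2],
    [0,0,0,0,0,0,1.2],
    [0,0,0,0,0,0,1.2],
  ],
)

```text
clock: 26.22
eef_pos: [567.6, -241.8, 58.9]
eef_rot: [3.139, -0.0, 3.103]
wrist_force: [0.4, 8.6, 2.6]
finger_gap: 15.2
```

```bash
python3 w.py w17
python3 - <<'E'
from ov import *
draw("w17","o17",(120,395,95,270),2.8,[])
E
```

```text
26.275 [ 567.56 -241.79   58.96] [ 3.1394e+00 -3.0000e-04  3.1028e+00] 14.978483522368085 [-0.3  8.8  2.4]
cam [ 501. -239.  216.] [ 0.23 -0.01 -0.97]
```

View pics/o17.png

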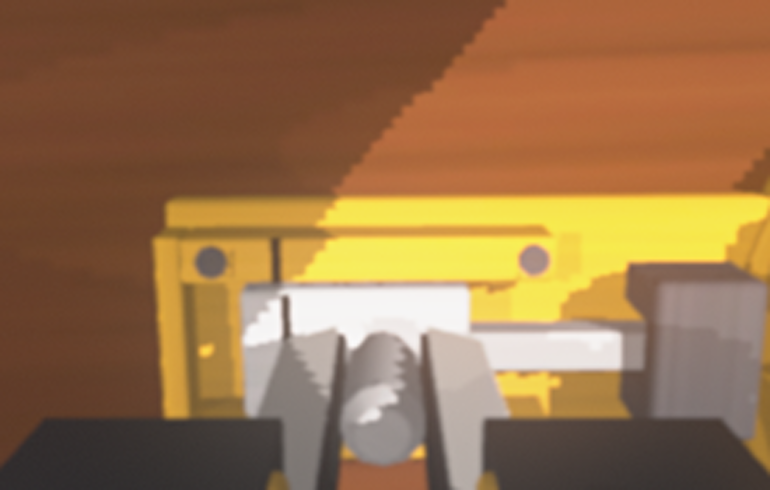

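The bolt line (285) is still about 2 mm short of the rail mark (277), so I'll draw a little further.

Call:
jog_arm(
  increments=[
    [0,-0.1,0,0,0,0,1.2],
    [0,-0.09,0,0,0,0,1.2],
    [0,0,0,0,0,0,1.2],
    [0,0,0,0,0,0,1.2],
    [0,0,0,0,0,0,1.2],
  ],
)

```text
clock: 26.9
eef_pos: [567.5, -243.6, 59.0]
eef_rot: [3.139, -0.0, 3.103]
wrist_force: [1.1, 8.9, 2.8]
finger_gap: 15.1
```

```bash
python3 w.py w18
python3 - <<'E'
from ov import *
draw("w18","o18",(140,300,150,240),5,[])
p=pickle.load(open("w18.pkl","rb"))
for n in("scene","top"):
    q=camera(n); save(q,"pics/%s_end.png"%n); pickle.dump(q,open(n+"e.pkl","wb"))
im=cv2.imread("pics/scene_end.png"); cv2.imwrite("pics/se.png",cv2.resize(im[230:450,180:420],None,fx=2.5,fy=2.5,interpolation=cv2.INTER_CUBIC))
E
```

```text
26.95 [ 567.49 -243.56   58.94] [ 3.1392e+00 -4.0000e-04  3.1028e+00] 15.120200815681091 [1.5 8.9 1.8]
cam [ 501. -241.  216.] [ 0.23 -0.01 -0.97]
```

View pics/o18.png

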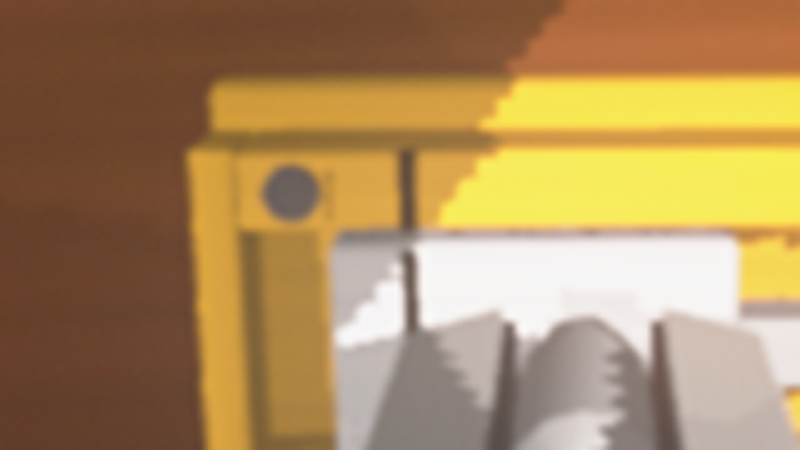

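View pics/se.png

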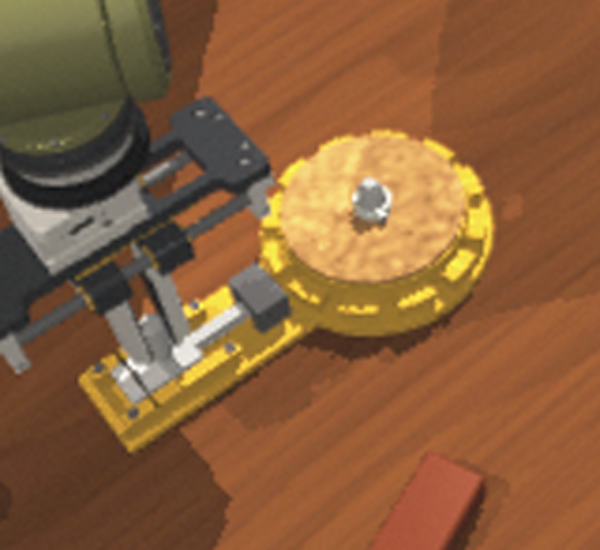

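View pics/top_end.png

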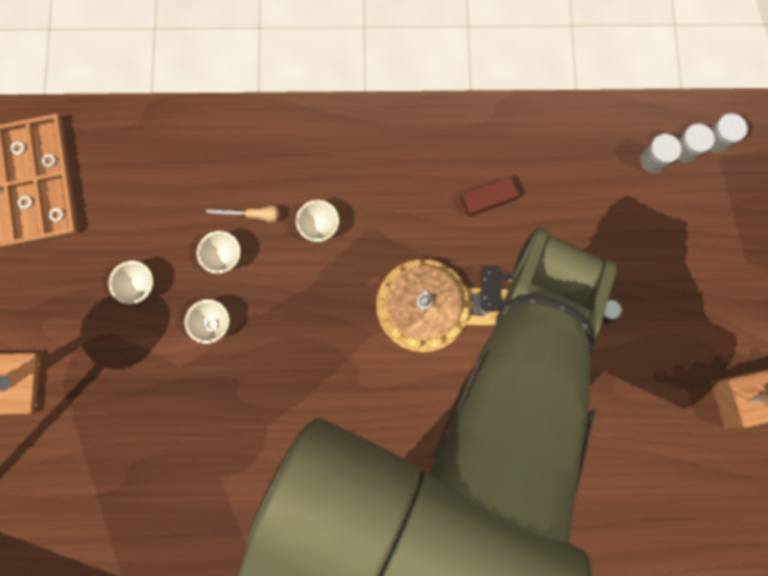

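The bolt line now meets the rail line: x≈408 on both in the enlarged crop. The ring is on the pin, the small casting is in the cup at (210,322), and the graver, bar and loupe are at their starting pixels. I'm handing in.

Run:
```python
from h import *
s=read_state(); print(s["eef_pos"],abs(s["qd"]).max(),s["wrist_force"],s["finger_gap"]); print(sign_off())
```

```text
[ 567.48815523 -243.53115477   58.93783792] 0.0014158181220878122 [0.85936185 8.90544308 2.40472485] 15.206515622330183
the job is handed in; nothing more can be done
None
```

The job is done and handed in at about 27 s. The hand-in gives no verdict, so these results rest on my own checks.

- **Large casting:** it is over the size pin, flat on the cork. After release, the outline for a seated ring matched it in the picture, centred on the pin to within about 1 mm.
- **Small casting:** it is in the nearest ivory cup, lying flat near the middle of the floor. The cup is upright and did not move.
- **Index bolt:** it was drawn back by its knob and is held with a 40 N grip. The bolt line meets the rail line to within about 0.5 mm in the wrist picture. The arm is still, and the spring pulls at about 9 N.
- **Graver, loupe and polishing bar:** all three are where they started, as seen in the final top view.

Two readings disagreed slightly:

- **Camera positions:** the fixed cameras put the castings about 5 mm apart from each other. I relied on close wrist pictures instead.
- **Finger gap:** it read about 1 mm under the nominal size on everything I gripped (24.9 mm against 26 mm for the large casting). I took this as a gauge offset.

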